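# Lay out the knobs on the drawer fronts

### The job

Lay out the knobs for the new drawer fronts: pick out the four round knobs and stand each one upright, centred over the screw hole in the middle of its own front, the largest knob on the widest front and so on down in size to the smallest knob on the narrowest front. Leave the two square knobs standing where they are.

Things in the scene. Friction and masses are not known exactly. Their poses are not given: they have to be found in the camera images.
- knob_tiny: The smallest of the four round turned knobs, bare aluminium, loose, standing upright on its narrower foot. Cap 24 mm across, 28 mm tall over all; the cap's straight side, where it is gripped, runs from 12 to 24 mm above the underside; the foot is 18 mm across. Origin: centre of the underside; z up its axis.
- knob_small: The second smallest of the four round turned knobs, bare aluminium, loose, standing upright on its narrower foot. Cap 33 mm across, 31 mm tall over all; the cap's straight side, where it is gripped, runs from 13 to 26 mm above the underside; the foot is 25 mm across. Origin: centre of the underside; z up its axis.
- knob_medium: The second largest of the four round turned knobs, bare aluminium, loose, standing upright on its narrower foot. Cap 42 mm across, 34 mm tall over all; the cap's straight side, where it is gripped, runs from 14 to 29 mm above the underside; the foot is 32 mm across. Origin: centre of the underside; z up its axis.
- knob_large: The largest of the four round turned knobs, bare aluminium, loose, standing upright on its narrower foot. Cap 52 mm across, 38 mm tall over all; the cap's straight side, where it is gripped, runs from 16 to 32 mm above the underside; the foot is 39 mm across. Origin: centre of the underside; z up its axis.
- square_small: Square aluminium knob, 30 mm by 30 mm, 30 mm tall, loose; not wanted for this job, to be left where it stands. Origin: centre of its underside; x and y square to its sides, z up. (Unlisted pencil, drill bit, sanding block and try square lie about too: under 31 mm tall, 20 mm or more clear of every knob.)
- square_large: Square aluminium knob, 44 mm by 44 mm, 36 mm tall, loose; not wanted for this job, to be left where it stands. Origin: centre of its underside; x and y square to its sides, z up.
- front_a: The narrowest of the four dark-wood drawer fronts, lying flat and held fast to the bench: 65 mm wide (its y), 80 mm high (its x), 18 mm thick. An 8 mm black screw hole in a thin white pencilled cross, in the middle of its upper face, marks where its knob goes. Origin: centre of its underside, so the upper face is at z = 18 mm.
- front_b: The second narrowest of the four dark-wood drawer fronts, lying flat and held fast to the bench: 95 mm wide (its y), 80 mm high (its x), 18 mm thick. An 8 mm black screw hole in a thin white pencilled cross, in the middle of its upper face, marks where its knob goes. Origin: centre of its underside, so the upper face is at z = 18 mm.
- front_c: The second widest of the four dark-wood drawer fronts, lying flat and held fast to the bench: 125 mm wide (its y), 80 mm high (its x), 18 mm thick. An 8 mm black screw hole in a thin white pencilled cross, in the middle of its upper face, marks where its knob goes. Origin: centre of its underside, so the upper face is at z = 18 mm.
- front_d: The widest of the four dark-wood drawer fronts, lying flat and held fast to the bench: 155 mm wide (its y), 80 mm high (its x), 18 mm thick. An 8 mm black screw hole in a thin white pencilled cross, in the middle of its upper face, marks where its knob goes. Origin: centre of its underside, so the upper face is at z = 18 mm.
Mind the look-alikes: they are no part of the job. What is shaped like the knob_large but brown or red is not meant.

How it is judged:
At the end, for the whole second after the job is handed in: Each of the four round knobs stands upright (within 0.12 rad) at rest on the drawer front of its own rank in size, its underside on the upper face (origin 14 to 22 mm above the bench) and its axis within 12 mm of the front's centre; both square knobs are within 20 mm of where they started (horizontal distance between knob_tiny and front_a below 0.012 m and height (world z) of knob_tiny between 0.014 and 0.022 m and angle between each of knob_tiny, knob_small, knob_medium, knob_large's own z axis and vertical below 0.12 rad and linear speed of each of knob_tiny, knob_small, knob_medium, knob_large below 0.02 m/s and horizontal distance between knob_small and front_b below 0.012 m and height (world z) of knob_small between 0.014 and 0.022 m and horizontal distance between knob_medium and front_c below 0.012 m and height (world z) of knob_medium between 0.014 and 0.022 m and horizontal distance between knob_large and front_d below 0.012 m and height (world z) of knob_large between 0.014 and 0.022 m and distance of each of square_small, square_large from where it was at the start of the episode below 0.02 m); the robot touches nothing.
It fails at once if a square knob is moved by more than 20 mm (distance of any of square_small, square_large from where it was at the start of the episode above 0.02 m).
It also fails if it takes over 99 s, if anything falls off the work surface, if the arm or the gripper's body presses on something with over 40 N, if the wrist force passes 120 N, or if a joint passes its speed limit or range.

### The arm

A 7-joint arm with a two-finger parallel gripper is mounted at the origin on the work surface. World frame = base frame: x ahead of the robot, y to its left, z up, the work surface at z = 0. Lengths are in m, angles in rad, forces in N, time in s.
With the tool pointing down it reaches from about 0.35 to 0.9 m from the base axis. Payload 8.1 kg.
Tool frame: the origin (TCP) lies at the centre of the arm's flange, where the gripper is bolted on; the fingertips stand 178 mm ahead of it and the grasp point (between the pads) lies 159 mm ahead of it; z points along the fingers, y is the direction in which the jaws open and shut (so a half turn about z gives the same grasp; the last joint's range is limited). The gripper opens to 92 mm and grips with 3 to 60 N. Pads are 19 mm wide; open, the fingers measure 130 mm over their backs; the gripper's body (75 mm by 190 mm) begins 47 mm behind the grasp point.
Start: joints at [1.006, 0.434, 0.025, 1.573, -0.012, 1.134, -0.075], TCP at [0.278, -0.56, 0.405] pointing down, gripper open.
Joint ranges: [-2.62, 2.62], [-0.44, 2.09], [-1.27, 1.32], [0.08, 2.57], [-1.32, 4.46], [0.12, 2], [-2.74, 2.74]. Speed limits (rad/s): [2.22, 2.22, 3.01, 3.01, 3.14, 3.14, 3.14].

### API

Orientations are given as a rotation vector (axis times angle).
In Python, from cell import arm, get_image, camera_model gives the robot as it stands. The module is installed in compiled form; this text tells all that it offers.
- The arm moves only by the shell command python3 -m pendant 'ROWS' [FORCE]. ROWS is JSON, a list that holds one entry, the list of rows, each a list of 7 numbers: the shift along the tool's x, y, z in mm, then the turn, a rotation vector about the tool's x, y, z in rad, then the closure, from -1 (fully open) to 1 (shut). In form: [[[x, y, z, rx, ry, rz, hand], ...]]. A call has 1 to 20 rows; each row is the pose to reach, as a shift and turn from the pose commanded when the call began, along the tool's axes at that moment; what a row does not reach only later rows make up. A row lasts 1/8 s, in which the tool goes at most 62.5 mm and 10.7 degrees, less where a joint would pass 70% of its speed; a pose out of reach is approached as far as the arm can. A call with a gripper value outside its range is refused whole. The fingers move at their own pace and stop on an object; FORCE is the grip in N (left out, the last holds). Time passes only in rows, so rows that repeat a pose let the fingers close. It gives the time, the measured TCP pose, the force and the opening at its end, in the units of the state.
- arm.observe(): the state, without advancing time (a new reading comes with each control period).
- get_image(name): name is "scene" or "top" or "wrist"; returns the picture (400x640x3 uint8, red, green, blue); there is no depth.
- camera_model(name): a dict with "fx", "fy", "cx", "cy" (pixels), "position" and "orientation" of the camera in the world; the wrist camera has in their place "T_tool_cam" (4x4, takes a point from camera to tool coordinates, whose origin is the TCP and whose axes are the flange's). Camera axes: x right, y down, z forward; pixel columns grow to the right and rows downward; lengths in m; the calibration is good to about 2 mm. A picture is of the moment at which its call begins: read the wrist's pose just before it. camera_model takes no time and is no camera call.
- arm.sign_off(): hands the job in, once; it reports no verdict.
The state is a dict: "clock": time; "joints": joint angles; "dq": joint speeds; "joint_efforts": joint torques, N m; "position": TCP position; "ee_rot": TCP orientation; "force": force on the tool from outside, world axes, zero at the start; "ft_torque": the same for the moment, N m; "width": opening from 0.0 (shut) to 1.0 (fully open).
Only numpy, scipy, OpenCV 4.12 (cv2) and the standard library are available. Lean on these libraries where they do the work, as an engineer would, in place of code of your own. Each camera call takes 0.05 s, during which the arm holds its last target.

## Working session

There is one attempt and no reset: what is moved stays moved. The work goes in short steps, Python scripts to look and compute and a shell command to move; the robot and the scene stay as the last step left them, time stands still between calls to the robot, and variables do not carry over. Pictures are saved under pics/ and viewed, and the job is handed in when it is done.

```bash
mkdir -p pics
python3 - <<'E'
from cell import arm,get_image,camera_model
import cv2
s=arm.observe();print(s)
for n in("top","scene","wrist"):
    m=camera_model(n);print(n,m)
    cv2.imwrite(f"pics/{n}0.png",get_image(n)[:,:,::-1])
E
```

```text
{'clock': 0.0, 'joints': array([ 1.00638403,  0.43522264,  0.0249733 ,  1.57407866, -0.0115786 ,
        1.13399227, -0.07510816]), 'dq': array([ 0.0007392 , -0.00073798, -0.00081191, -0.00039892,  0.00056601,
       -0.00249307, -0.00017773]), 'joint_efforts': array([ 5.55677889e-04, -6.67837644e+01,  9.85536352e-01, -3.14457214e+01,
       -6.05699373e-02,  4.27664851e-02,  2.11254055e-04]), 'position': array([ 0.27835054, -0.55934375,  0.40395211]), 'ee_rot': array([-3.05680656e+00, -7.18542078e-01,  8.02184020e-04]), 'force': array([-0.82014862, -0.83669671,  0.65314367]), 'ft_torque': array([0.02856082, 0.01159369, 0.02985084]), 'width': 1.000776946371822}
top {'fx': 399.24239305102844, 'fy': 399.24239305102844, 'cx': 322.4657193854945, 'cy': 199.7154818462191, 'position': array([ 0.41767799, -0.00227149,  1.19831587]), 'orientation': array([-2.18905889,  2.16741714, -0.07906479])}
scene {'fx': 517.3654589957941, 'fy': 517.3654589957941, 'cx': 318.8210992615841, 'cy': 204.44695348980082, 'position': array([1.52685451, 0.12085356, 0.73311412]), 'orientation': array([-1.56259854, -1.70804678,  0.94558975])}
wrist {'fx': 338.90851841732956, 'fy': 338.90851841732956, 'cx': 315.2189712880783, 'cy': 201.2895632646911, 'T_tool_cam': array([[ 1.42903146e-03, -9.63966023e-01, -2.66021548e-01,
         7.19911155e-02],
       [ 9.99998736e-01,  1.56299151e-03, -2.91860031e-04,
        -4.44868614e-04],
       [ 6.97132576e-04, -2.66020795e-01,  9.63967038e-01,
         2.07207801e-02],
       [ 0.00000000e+00,  0.00000000e+00,  0.00000000e+00,
         1.00000000e+00]])}
```

View pics/top0.png

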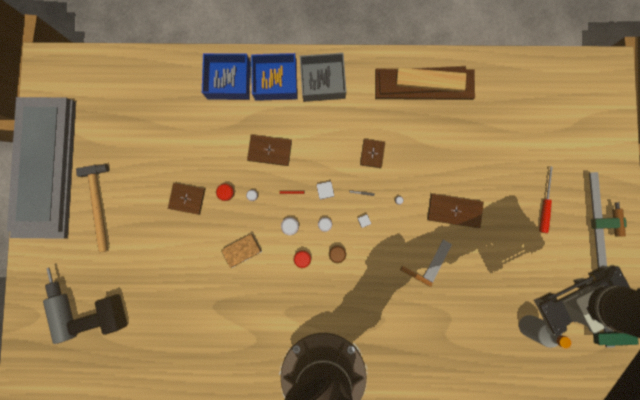

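View pics/scene0.png

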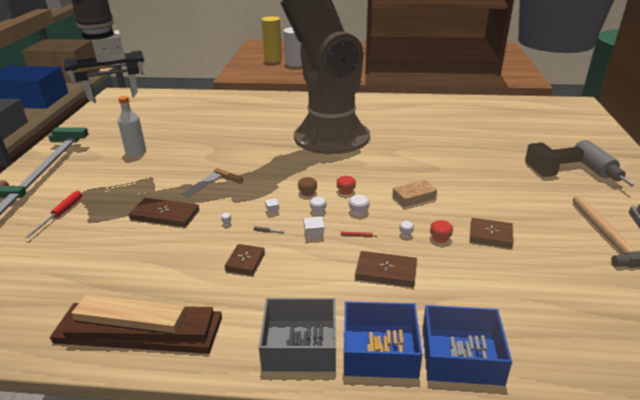

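View pics/wrist0.png

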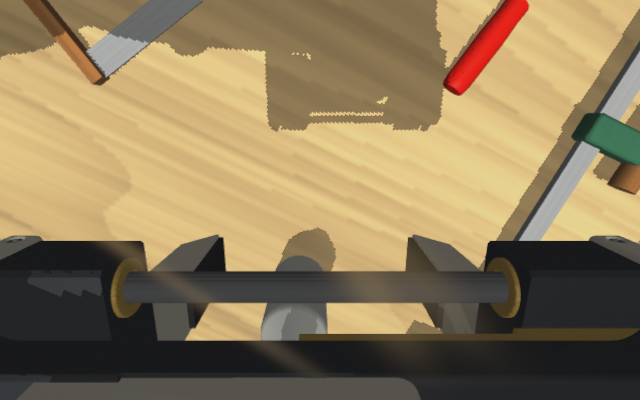

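Top view: the round aluminium candidates are at (290,226), (324,224), (252,195) and (399,200). The squares are at (325,189) and (364,220). The red look-alikes are at (224,191) and (302,259), and the brown one at (337,254). The fronts, by width, look like (456,210)=d, (269,150)=c, (187,198)=b and (372,152)=a. A bottle stands near the gripper. Next come a close crop and the measurements.

```bash
cat > h.py <<'E'
import numpy as np,cv2
from scipy.spatial.transform import Rotation as R
from cell import arm,get_image,camera_model
def cam(n,s=None):
    m=camera_model(n);K=(m['fx'],m['fy'],m['cx'],m['cy'])
    if n=='wrist':
        T=m['T_tool_cam'];Rt=R.from_rotvec(s['ee_rot']).as_matrix()
        return K,Rt@T[:3,:3],Rt@T[:3,3]+s['position']
    return K,R.from_rotvec(m['orientation']).as_matrix(),m['position']
def ray(c,u,v):
    K,r,p=c;d=r@np.array([(u-K[2])/K[0],(v-K[3])/K[1],1]);return p,d/np.linalg.norm(d)
def plane(c,u,v,z):
    p,d=ray(c,u,v);return p+d*(z-p[2])/d[2]
def proj(c,P):
    K,r,p=c;q=r.T@(np.array(P)-p);return q[0]/q[2]*K[0]+K[2],q[1]/q[2]*K[1]+K[3]
def tri(r1,r2):
    (p,d),(q,e)=r1,r2;A=np.array([d,-e]).T;x=np.linalg.lstsq(A,q-p,rcond=None)[0]
    a=p+d*x[0];b=q+e*x[1];return (a+b)/2,np.linalg.norm(a-b)
def blobs(mask,lo,hi):
    out=[]
    for c in cv2.findContours(mask.astype(np.uint8),cv2.RETR_EXTERNAL,cv2.CHAIN_APPROX_NONE)[0]:
        a=cv2.contourArea(c)
        if lo<a<hi: out.append((a,c))
    return out
def masks(img):
    h=cv2.cvtColor(img,cv2.COLOR_RGB2HSV).astype(int)
    return (h[...,1]<60)&(h[...,2]>110), (h[...,2]<115)&(h[...,1]>90)
E
python3 - <<'E'
from h import *
t=cv2.imread('pics/top0.png')[:,:,::-1].copy();s=cv2.imread('pics/scene0.png')[:,:,::-1].copy()
for n,im,box in(('top',t,(160,125,500,275)),('scene',s,(120,165,530,290))):
    x0,y0,x1,y1=box;cr=im[y0:y1,x0:x1]
    cv2.imwrite(f'pics/crop_{n}.png',cv2.resize(cr[:,:,::-1],(780,int(780*(y1-y0)/(x1-x0))),interpolation=cv2.INTER_CUBIC))
    k,f=masks(im);c=cam(n)
    for nm,m,z in(('knob',k,.03),('front',f,.018)):
        for a,ct in blobs(m,12,2500):
            M=cv2.minAreaRect(ct)
            if not(x0<M[0][0]<x1 and y0<M[0][1]<y1):continue
            P=plane(c,*M[0],z)
            q=np.array([plane(c,*b,z) for b in cv2.boxPoints(M)])
            print(n,nm,a,np.round(M[0],1),np.round(P*1000),'sides',np.round(1000*np.linalg.norm(q[1]-q[0])),np.round(1000*np.linalg.norm(q[2]-q[1])))
E
```

```text
top knob 127.0 [431.8 270.9] [ 307. -313.   30.] sides 52.0 29.0
top knob 127.0 [324.5 224. ] [439.  -1.  30.] sides 38.0 35.0
top knob 208.5 [289.5 226. ] [432. 101.  30.] sides 50.0 47.0
top knob 92.0 [363.8 220.6] [ 450. -116.   30.] sides 30.0 31.0
top knob 35.0 [399.  199.5] [ 513. -219.   30.] sides 21.0 18.0
top knob 75.5 [251.5 195. ] [522. 214.  30.] sides 27.0 30.0
top knob 203.5 [325.  189.9] [539.  -2.  30.] sides 44.0 46.0
top front 50.0 [493.6 265.4] [ 323. -496.   18.] sides 41.0 21.0
top front 67.5 [452.8 255.5] [ 351. -378.   18.] sides 61.0 24.0
top front 180.0 [497.9 255.5] [ 352. -509.   18.] sides 97.0 30.0
top front 44.5 [336.  250.1] [363. -36.  18.] sides 47.0 36.0
top front 18.0 [256. 242.] [384. 200.  18.] sides 5.0 53.0
top front 804.5 [186.6 197.7] [513. 409.  18.] sides 79.0 98.0
top front 505.5 [371.9 153. ] [ 652. -141.   18.] sides 80.0 64.0
top front 1001.0 [269.3 149.9] [659. 166.  18.] sides 79.0 124.0
scene knob 163.5 [406.5 229. ] [538. 215.  30.] sides 31.0 64.0
scene knob 364.0 [314.1 226.9] [546.   1.  30.] sides 49.0 88.0
scene knob 62.5 [225.
[... 203 characters left out ...]
] [444. 102.  30.] sides 51.0 91.0
scene knob 83.0 [209.5 178.5] [ 341. -308.   30.] sides 75.0 37.0
scene front 1595.0 [385.4 269.1] [671. 166.  18.] sides 98.0 129.0
scene front 807.5 [244.  259.9] [ 664. -141.   18.] sides 101.0 87.0
scene front 110.5 [440.3 236. ] [543. 293.  18.] sides 37.0 46.0
scene front 904.5 [491.6 233.4] [524. 412.  18.] sides 102.0 100.0
scene front 1582.5 [139.7 208.2] [ 480. -452.   18.] sides 131.0 343.0
scene front 238.0 [414. 198.] [382. 242.  18.] sides 110.0 68.0
scene front 83.0 [345.8 188.9] [349.  64.  18.] sides 46.0 45.0
scene front 163.5 [307.7 188.8] [356. -37.  18.] sides 47.0 76.0
scene front 112.0 [231.3 177.9] [ 313. -255.   18.] sides 43.0 76.0
```

Run:
```python
from h import *
c=cam('top');print(cam('top')[1][:,2])
print('bottle base/top', plane(c,540,325,0),tri(ray(c,565,342),ray(cam('scene'),124,100)))
```

```text
[ 0.07862865  0.00656988 -0.99688233]
bottle base/top [ 0.15029343 -0.63526269  0.        ] (array([ 0.14800754, -0.60211418,  0.174003  ]), np.float64(0.0036897916788629793))
```

View pics/crop_top.png

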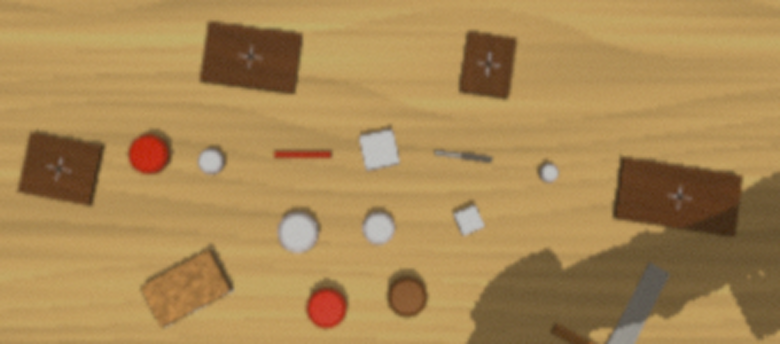

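View pics/crop_scene.png

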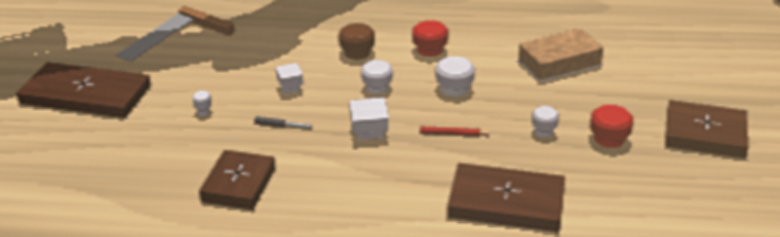

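The crops confirm the choice: all four round knobs are bare aluminium, and the red and brown ones are excluded. The sizes match the ranks: about 49 mm large, 38 medium, 28 small and 21 tiny on a coarse mask. Front widths come out at 64, 98 and 124 mm, plus front d, which is part shaded. Next I move to an overview and take wrist pictures.

```bash
python3 -m pendant '[[[40,-40,0,0,0,0,-1],[80,-80,0,0,0,0,-1],[120,-120,0,0,0,0,-1],[160,-160,0,0,0,0,-1],[200,-200,0,0,0,0,-1],[240,-240,0,0,0,0,-1],[270,-270,0,0,0,0,-1],[270,-270,0,0,0,0,-1],[270,-270,0,0,0,0,-1]]]'
python3 - <<'E'
from h import *
s=arm.observe();print(s['clock'],s['position'],s['ee_rot'],s['joints'].round(2))
np.save('s1.npy',s,allow_pickle=True);cv2.imwrite('pics/w1.png',get_image('wrist')[:,:,::-1])
E
```

```text
clock: 1.27
position: [0.3997, -0.1981, 0.4046]
ee_rot: [3.058, 0.719, -0.001]
force: [-0.3, -0.2, 0.4]
width: 1.0
1.275 [ 0.39965441 -0.19809127  0.40462387] [ 3.05799931e+00  7.18631675e-01 -7.84050162e-04] [ 0.5   0.16 -0.18  1.97  0.03  1.02 -0.81]
```

View pics/w1.png

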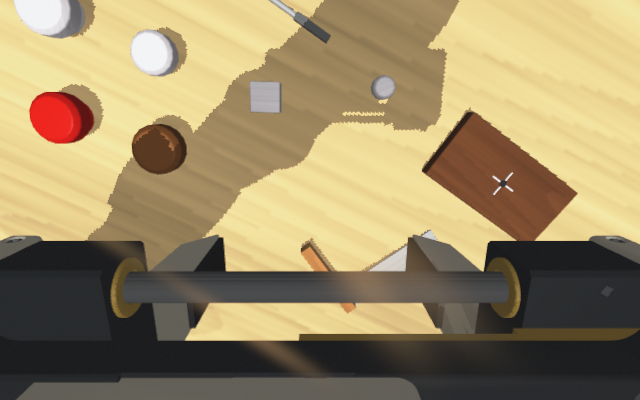

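Wrist 1: the tiny knob is at (383,87) in shadow, square_small at (265,97), medium at (154,53), and large cut off at (50,8). Front d's cross is at (503,184). Now two further views.

```bash
python3 -m pendant '[[[40,-50,0,0,0,0,-1],[80,-100,0,0,0,0,-1],[120,-150,0,0,0,0,-1],[150,-200,0,0,0,0,-1],[150,-200,0,0,0,0,-1],[150,-200,0,0,0,0,-1]]]'
python3 - <<'E'
from h import *
s=arm.observe();print(s['clock'],s['position'],s['ee_rot'],s['joints'].round(2))
np.save('s2.npy',s,allow_pickle=True);cv2.imwrite('pics/w2.png',get_image('wrist')[:,:,::-1])
E
python3 -m pendant '[[[30,-40,0,0,0,0,-1],[60,-80,0,0,0,0,-1],[90,-130,0,0,0,0,-1],[90,-180,0,0,0,0,-1],[90,-180,0,0,0,0,-1],[90,-180,0,0,0,0,-1]]]'
python3 - <<'E'
from h import *
s=arm.observe();print(s['clock'],s['position'],s['ee_rot'],s['joints'].round(2))
np.save('s3.npy',s,allow_pickle=True);cv2.imwrite('pics/w3.png',get_image('wrist')[:,:,::-1])
cv2.imwrite('pics/top3.png',get_image('top')[:,:,::-1])
E
```

```text
clock: 2.08
position: [0.4453, 0.0469, 0.4045]
ee_rot: [3.058, 0.716, -0.001]
force: [0.1, -0.5, 1.2]
width: 1.0
2.075 [0.4453212  0.04688343 0.40445641] [ 3.05822998e+00  7.16340249e-01 -1.11246440e-03] [ 0.11  0.18 -0.38  1.96  0.08  1.02 -1.42]
clock: 2.88
position: [0.4464, 0.2476, 0.4045]
ee_rot: [3.058, 0.714, -0.0]
force: [-0.1, -0.7, -0.1]
width: 0.997
2.875 [0.44642263 0.24761035 0.40447023] [ 3.05793597e+00  7.14346725e-01 -4.78669217e-04] [-0.23  0.29 -0.48  1.82  0.15  1.07 -1.88]
```

View pics/w2.png

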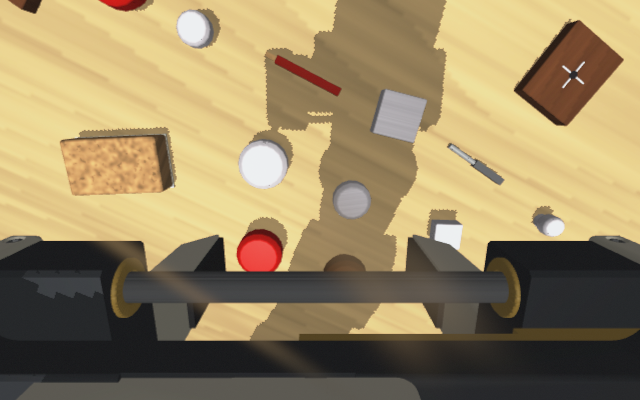

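View pics/w3.png

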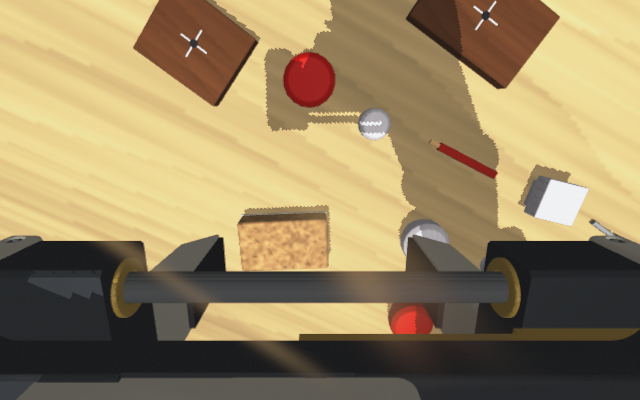

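Wrist 2: large (263,164), medium (352,200), small (195,28), tiny (548,224), front a's cross (573,75), square_large (400,115). Wrist 3: small (374,124), front b's cross (194,43), front c's cross (486,16). I refine these by masks and triangulate.

Run:
```python
from h import *
S={k:np.load(f's{k}.npy',allow_pickle=True).item() for k in(1,2,3)}
I={'w1':'pics/w1.png','w2':'pics/w2.png','w3':'pics/w3.png','top':'pics/top0.png','scene':'pics/scene0.png','top3':'pics/top3.png'}
I={k:cv2.imread(v)[:,:,::-1].copy() for k,v in I.items()}
C={'w1':cam('wrist',S[1]),'w2':cam('wrist',S[2]),'w3':cam('wrist',S[3]),'top':cam('top'),'top3':cam('top'),'scene':cam('scene')}
def knob(n,u,v,r):
    h=cv2.cvtColor(I[n],cv2.COLOR_RGB2HSV).astype(int)
    m=((h[...,1]<55)&(h[...,2]>80)).astype(np.uint8)
    roi=np.zeros_like(m);cv2.circle(roi,(u,v),r,1,-1);m&=roi
    c=max(cv2.findContours(m,cv2.RETR_EXTERNAL,cv2.CHAIN_APPROX_NONE)[0],key=cv2.contourArea)
    (x,y),q=cv2.minEnclosingCircle(c);return x,y,q
def cross(n,u,v,r):
    h=cv2.cvtColor(I[n],cv2.COLOR_RGB2HSV).astype(int)
    m=((h[...,1]<100)&(h[...,2]>120)).astype(np.uint8)
    roi=np.zeros_like(m);cv2.circle(roi,(u,v),r,1,-1);m&=roi
    p=cv2.findNonZero(m)
    (x,y),w,_=cv2.minAreaRect(p);return x,y,max(w)/2
K={'large':[('w2',263,164,32),('top',290,226,12),('scene',359,205,16)],'medium':[('w2',352,200,24),('w1',154,53,30),('top',324,224,12),('scene',317,204,14)],
'small':[('w2',195,28,24),('w3',374,124,20),('top',252,195,10)],'tiny':[('w1',383,87,15),('w2',548,224,17),('top',399,200,8),('scene',226,218,10)]}
F={'a':[('w2',573,75,18),('top',372,153,8),('scene',244,258,14)],'b':[('w3',194,43,18),('top',187,198,8),('scene',491,232,14)],'c':[('w3',486,16,18),('top',269,150,8),('scene',386,265,14)],'d':[('w1',503,184,18),('top',456,211,8),('scene',164,209,14)]}
ht=dict(large=.030,medium=.027,small=.024,tiny=.022)
for D,fn in((K,knob),(F,cross)):
    for k,L in D.items():
        rs=[]
        for n,u,v,r in L:
            x,y,q=fn(n,u,v,r);rs.append(ray(C[n],x,y))
            P=plane(C[n],x,y,ht.get(k,.018));d=np.linalg.norm(plane(C[n],x+q,y,ht.get(k,.018))-P)*2000
            print(k,n,round(x,1),round(y,1),'dia',round(d),'plane',(P*1000).round(1))
        for i in range(1,len(rs)):
            p,e=tri(rs[0],rs[i]);print('  tri',L[0][0],L[i][0],(p*1000).round(1),'miss',round(e*1000,1))
```

```text
large w2 263.0 163.6 dia 53 plane [434.2 103.1  30. ]
large top 289.5 225.8 dia 50 plane [432.4 101.   30. ]
large scene 358.4 204.2 dia 55 plane [440.5 100.8  30. ]
  tri w2 top [432.4 102.8  21.2] miss 2.0
  tri w2 scene [433.4 102.   25.6] miss 2.8
medium w2 351.3 199.2 dia 43 plane [440.8   1.2  27. ]
medium w1 153.7 52.7 dia 51 plane [439.6  -1.6  27. ]
medium top 324.6 224.0 dia 39 plane [438.8  -1.6  27. ]
medium scene 317.9 204.7 dia 46 plane [ 4.456e+02 -3.000e-01  2.700e+01]
  tri w2 w1 [4.396e+02 3.000e-01 2.270e+01] miss 0.6
  tri w2 top [438.8  -1.4  15.9] miss 0.5
  tri w2 scene [ 4.40e+02 -3.00e-01  2.31e+01] miss 1.3
small w2 194.5 28.5 dia 40 plane [523.4 216.4  24. ]
small w3 374.1 123.6 dia 34 plane [523.5 217.9  24. ]
small top 251.4 195.0 dia 32 plane [522.2 215.6  24. ]
  tri w2 w3 [523.6 217.4  21.1] miss 0.1
  tri w2 top [522.7 215.4  26. ] miss 1.3
tiny w1 382.8 87.2 dia 25 plane [ 512.2 -217.8   22. ]
tiny w2 548.5 224.0 dia 36 plane [ 513.3 -212.7   22. ]
tiny top 399.0 200.0 dia 21 plane [ 511.8 -220.5   22. ]
tiny scene 225.5 219.0 dia 32 plane [ 517.5 -2
[... 434 characters left out ...]
512.3 415.7  18. ]
b top 186.0 195.0 dia 0 plane [520.9 411.5  18. ]
b scene 491.5 232.0 dia 64 plane [518.7 412.6  18. ]
  tri w3 top [511.7 374.5 126.4] miss 1.8
  tri w3 scene [512.3 415.8  13.9] miss 2.7
c w3 485.0 15.5 dia 27 plane [661.5 170.1  18. ]
c top 266.0 149.0 dia 0 plane [661.6 176.3  18. ]
c scene 386.8 260.2 dia 39 plane [641.2 169.5  18. ]
  tri w3 top [658.  174.   29.5] miss 2.6
  tri w3 scene [656.5 171.   29.4] miss 5.0
d w1 502.9 183.0 dia 25 plane [ 484.5 -386.6   18. ]
d top 454.8 208.8 dia 13 plane [ 487.8 -385.6   18. ]
d scene 165.3 203.6 dia 44 plane [ 454.6 -394.2   18. ]
  tri w1 top [ 485.9 -384.3   21.9] miss 3.2
  tri w1 scene [ 483.7 -378.2   36.3] miss 4.6
```

Knob heights come out at 14–26 mm by triangulation (cap middle expected at 18–25), and the cap diameters of 53, 43, 34 and 25 mm match the ranks. The cross heights from the close views with cleanly detected pixels are 13–22 mm (expected 18). A bad top mask spoiled b and c in that view. I start with the large one, computing shifts.

```bash
cat >> h.py <<'E'
def shift(x,y,z):
    s=arm.observe();Rt=R.from_rotvec(s['ee_rot']).as_matrix()
    return (Rt.T@(np.array([x,y,z])-s['position'])*1000).round(1)
E
python3 -c "
from h import *
print(shift(.433,.1025,.26),shift(.433,.1025,.183), R.from_rotvec(arm.observe()['ee_rot']).as_matrix().round(4))"
```

```text
[-76.2 123.8 144.7] [-76.1 123.7 221.7] [[ 8.97e-01  4.42e-01  2.00e-04]
 [ 4.42e-01 -8.97e-01 -1.10e-03]
 [-3.00e-04  1.10e-03 -1.00e+00]]
```

```bash
python3 -m pendant '[[[-30,45,40,0,0,0,-1],[-60,90,80,0,0,0,-1],[-76,124,120,0,0,0,-1],[-76,124,145,0,0,0,-1],[-76,124,145,0,0,0,-1],[-76,124,145,0,0,0,-1]]]' 25
python3 - <<'E'
from h import *
s=arm.observe();im=get_image('wrist');c=cam('wrist',s)
print(s['position'],shift(.433,.1025,.183),proj(c,[.433,.1025,.038]))
cv2.imwrite('pics/w4.png',im[:,:,::-1])
E
```

```text
clock: 3.72
position: [0.4333, 0.1048, 0.2607]
ee_rot: [-3.058, -0.718, -0.002]
force: [0.6, 0.1, 0.8]
width: 1.002
[0.43332491 0.10476976 0.26068073] [-1.6  2.1 77.9] (np.float64(318.909102520878), np.float64(228.52773465862592))
```

View pics/w4.png

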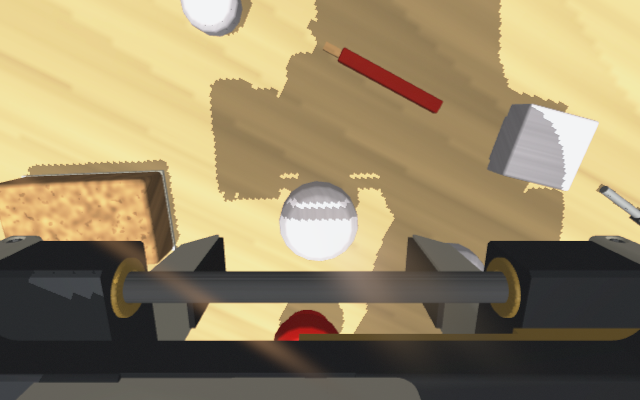

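Wrist 4: the large knob's silhouette is at (318,221), between the fingers and as predicted (319,222 at mid-cap). Red is behind it and out of the jaws' path. I descend and grip.

```bash
python3 -m pendant '[[[-2,2,30,0,0,0,-1],[-2,2,60,0,0,0,-1],[-2,2,78,0,0,0,-1],[-2,2,78,0,0,0,-1],[-2,2,78,0,0,0,-1],[-2,2,78,0,0,0,1],[-2,2,78,0,0,0,1],[-2,2,78,0,0,0,1],[-2,2,78,0,0,0,1],[-2,2,78,0,0,0,1]]]' 25
```

```text
clock: 5.03
position: [0.4318, 0.102, 0.1818]
ee_rot: [3.058, 0.719, 0.0]
force: [-0.5, -0.2, 1.3]
width: 0.554
```

Width 0.554, about 51 mm, so the large knob is held. Lift, and compute the way to d.

```bash
python3 -m pendant '[[[0,0,-40,0,0,0,1],[0,0,-80,0,0,0,1],[0,0,-110,0,0,0,1],[0,0,-110,0,0,0,1]]]'
python3 -c "
from h import *
print(shift(.485,-.386,.29))"
```

```text
clock: 5.52
position: [0.4324, 0.1022, 0.2935]
ee_rot: [3.058, 0.718, 0.006]
force: [-0.1, 0.6, -0.7]
width: 0.553
[-170.2  460.6    3.3]
```

```bash
python3 -m pendant '[[[-20,40,0,0,0,0,1],[-40,80,0,0,0,0,1],[-60,120,0,0,0,0,1],[-80,160,0,0,0,0,1],[-100,200,0,0,0,0,1],[-120,240,0,0,0,0,1],[-140,280,0,0,0,0,1],[-160,320,0,0,0,0,1],[-180,360,0,0,0,0,1],[-200,400,0,0,0,0,1],[-220,440,0,0,0,0,1],[-240,461,0,0,0,0,1],[-240,461,0,0,0,0,1],[-240,461,0,0,0,0,1]]]'
python3 - <<'E'
from h import *
s=arm.observe();im=get_image('wrist');c=cam('wrist',s);np.save('s5.npy',s,allow_pickle=True)
print(s['position'],proj(c,[.485,-.386,.018]))
cv2.imwrite('pics/w5.png',im[:,:,::-1])
E
```

```text
clock: 7.28
position: [0.4223, -0.4167, 0.2905]
ee_rot: [-3.056, -0.719, 0.001]
force: [-0.1, 0.1, -1.2]
width: 0.555
[ 0.42230827 -0.41669194  0.29052041] (np.float64(317.5347436461487), np.float64(110.77768267669259))
```

View pics/w5.png

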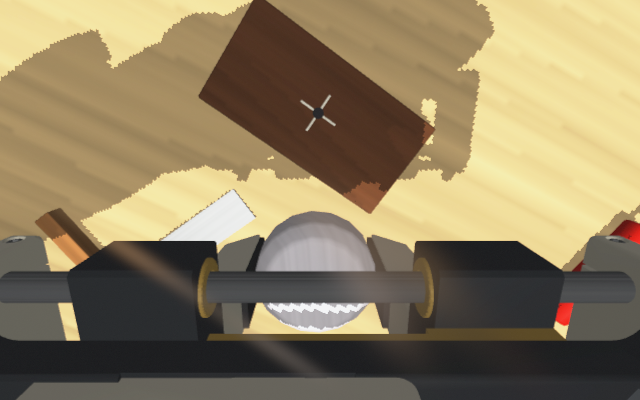

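Wrist 5: the large knob is held upright between the pads at (316,270), and front d's cross is at (318,113), against a prediction of (317.5,110.8), a difference of about 2 mm. I update the target.

Run:
```python
from h import *
c=cam('wrist',np.load('s5.npy',allow_pickle=True).item())
P=plane(c,318,113,.018);print(P)
c1=cam('wrist',np.load('s1.npy',allow_pickle=True).item())
print(tri(ray(c,318,113),ray(c1,502.9,183)))
print(shift(P[0],P[1],.2025))
```

```text
[ 0.48377013 -0.38699209  0.018     ]
(array([ 0.4841676 , -0.38695277,  0.01741289]), np.float64(0.0008129027377635544))
[67.8  1.2 88.4]
```

Cross triangulated at (484,-387,17.4), so the height agrees. Move over, descend and release.

```bash
python3 -m pendant '[[[40,1,0,0,0,0,1],[68,1,20,0,0,0,1],[68,1,50,0,0,0,1],[68,1,75,0,0,0,1],[68,1,85,0,0,0,1],[68,1,90,0,0,0,1],[68,1,90,0,0,0,1],[68,1,90,0,0,0,1]]]'
```

```text
clock: 8.32
position: [0.4839, -0.3884, 0.2026]
ee_rot: [3.057, 0.718, 0.001]
force: [-0.7, 0.1, -0.7]
width: 0.56
```

```bash
python3 -m pendant '[[[0,-1,2,0,0,0,1],[0,-1,2,0,0,0,1],[0,-1,2,0,0,0,1]]]'
```

```text
clock: 8.7
position: [0.4831, -0.3873, 0.1998]
ee_rot: [3.058, 0.719, 0.0]
force: [-0.9, -0.2, 0.0]
width: 0.554
```

```bash
python3 -m pendant '[[[0,0,0,0,0,0,-1],[0,0,0,0,0,0,-1],[0,0,0,0,0,0,-1],[0,0,0,0,0,0,-1],[0,0,-40,0,0,0,-1],[-20,-20,-80,0,0,0,-1],[-40,-40,-80,0,0,0,-1],[-40,-40,-80,0,0,0,-1]]]'
python3 - <<'E'
from h import *
s=arm.observe();im=get_image('wrist');c=cam('wrist',s);np.save('s6.npy',s,allow_pickle=True)
print(s['position'],shift(.513,-.219,.26),proj(c,[.484,-.387,.056]),proj(c,[.513,-.219,.018]))
cv2.imwrite('pics/w6.png',im[:,:,::-1])
E
```

```text
clock: 9.7
position: [0.4278, -0.3692, 0.2803]
ee_rot: [3.058, 0.717, -0.002]
force: [1.3, 0.6, -0.2]
width: 0.999
[ 0.42780814 -0.36919421  0.28026162] [142.1 -97.3  20. ] (np.float64(384.1262465665632), np.float64(158.42181216886078)) (np.float64(163.04878928610097), np.float64(-9.840567632045378))
```

View pics/w6.png

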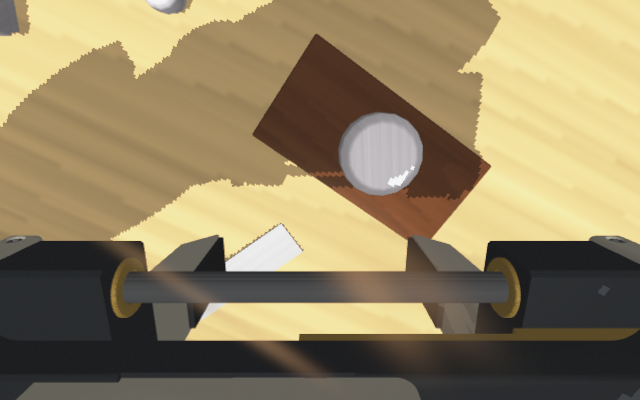

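Wrist 6: the large knob stands upright on front d at (381,154), against a predicted cap top of (384,158). That is within about 2 mm. Next, the tiny knob.

```bash
python3 -m pendant '[[[35,-25,0,0,0,0,-1],[70,-50,0,0,0,0,-1],[100,-75,10,0,0,0,-1],[120,-97,20,0,0,0,-0.2],[120,-97,20,0,0,0,-0.2],[120,-97,20,0,0,0,-0.2]]]'
python3 - <<'E'
from h import *
s=arm.observe();im=get_image('wrist');c=cam('wrist',s);np.save('s7.npy',s,allow_pickle=True)
print(s['position'],s['width'],shift(.513,-.219,.182),proj(c,[.513,-.219,.018]))
cv2.imwrite('pics/w7.png',im[:,:,::-1])
E
```

```text
clock: 10.5
position: [0.4942, -0.2295, 0.2595]
ee_rot: [3.058, 0.719, -0.0]
force: [-1.0, -0.5, 0.8]
width: 0.724
[ 0.49423781 -0.22952033  0.25953214] 0.7235727553060783 [22.  -1.5 77.7] (np.float64(314.35323384305866), np.float64(186.16029019132955))
```

View pics/w7.png

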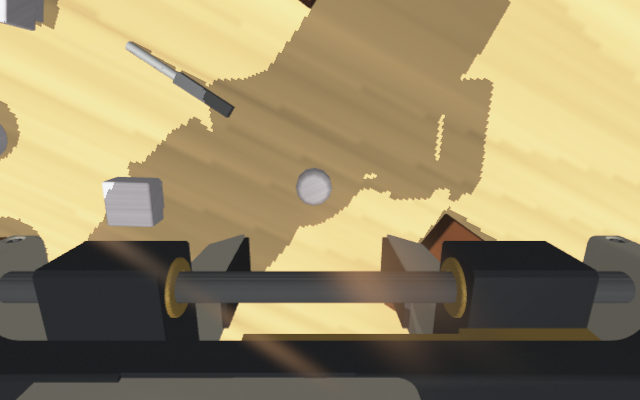

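Wrist 7: the tiny knob is at (314,187), exactly as predicted (314,186). Front d's corner at (447,212) is about 40 mm clear of the finger. Descend and grip.

```bash
python3 -m pendant '[[[22,-1,20,0,0,0,-0.2],[22,-1,50,0,0,0,-0.2],[22,-1,72,0,0,0,-0.2],[22,-1,78,0,0,0,-0.2],[22,-1,78,0,0,0,-0.2],[22,-1,78,0,0,0,-0.2],[22,-1,78,0,0,0,1],[22,-1,78,0,0,0,1],[22,-1,78,0,0,0,1],[22,-1,78,0,0,0,1],[22,-1,78,0,0,0,1]]]' 20
```

```text
clock: 11.92
position: [0.5131, -0.2183, 0.1818]
ee_rot: [3.058, 0.719, 0.0]
force: [-0.8, -0.1, 1.1]
width: 0.251
```

```bash
python3 -m pendant '[[[0,0,-40,0,0,0,1],[0,0,-80,0,0,0,1],[0,0,-100,0,0,0,1],[0,0,-100,0,0,0,1]]]'
python3 -c "
from h import *
print(shift(.655,-.142,.28))"
```

```text
clock: 12.42
position: [0.5135, -0.2185, 0.2831]
ee_rot: [3.057, 0.718, 0.004]
force: [-0.3, 0.1, -0.7]
width: 0.247
[160.8  -5.5   3.4]
```

```bash
python3 -m pendant '[[[40,-2,0,0,0,0,1],[80,-5,0,0,0,0,1],[100,-5,0,0,0,0,1],[100,-5,0,0,0,0,1],[100,-5,0,0,0,0,1]]]'
python3 - <<'E'
from h import *
s=arm.observe();im=get_image('wrist');c=cam('wrist',s);np.save('s8.npy',s,allow_pickle=True)
print(s['position'],proj(c,[.655,-.1415,.018]))
cv2.imwrite('pics/w8.png',im[:,:,::-1])
E
```

```text
clock: 13.05
position: [0.5993, -0.1699, 0.2805]
ee_rot: [-3.058, -0.718, 0.004]
force: [-0.9, 0.2, -1.2]
width: 0.249
[ 0.59932302 -0.16991875  0.28054196] (np.float64(315.444813047674), np.float64(121.05703592315555))
```

View pics/w8.png

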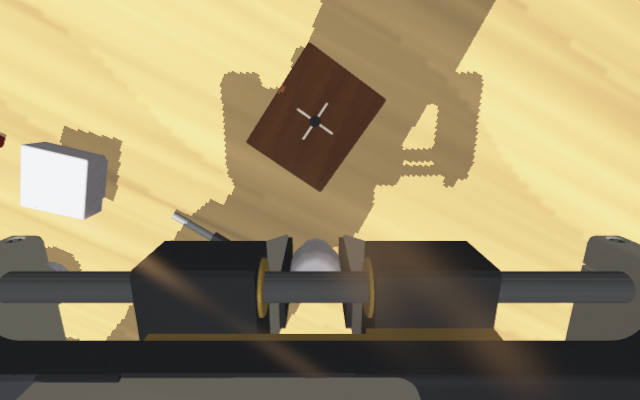

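Wrist 8: front a's cross is at (315,121) against a prediction of (315.4,121.1), a match. The tiny knob is held at (316,255).

```bash
python3 -c "
from h import *
c=cam('wrist',np.load('s8.npy',allow_pickle=True).item());c1=cam('wrist',np.load('s2.npy',allow_pickle=True).item())
print(tri(ray(c,315,121),ray(c1,573,74.5)),shift(.655,-.1415,.200))"
```

```text
(array([ 0.65504462, -0.14108718,  0.0171141 ]), np.float64(0.0004465536753294466)) [62.8 -0.9 80.8]
```

```bash
python3 -m pendant '[[[40,-1,0,0,0,0,1],[63,-1,20,0,0,0,1],[63,-1,50,0,0,0,1],[63,-1,70,0,0,0,1],[63,-1,79,0,0,0,1],[63,-1,81,0,0,0,1],[63,-1,81,0,0,0,1],[63,-1,81,0,0,0,1],[63,-1,81,0,0,0,1]]]'
```

```text
clock: 14.22
position: [0.6564, -0.1404, 0.2014]
ee_rot: [3.058, 0.719, 0.001]
force: [0.0, -0.7, 0.9]
width: 0.248
```

```bash
python3 -m pendant '[[[-2,0,1,0,0,0,1],[-2,0,2,0,0,0,1],[-2,0,2,0,0,0,1],[-2,0,2,0,0,0,-1],[-2,0,2,0,0,0,-1],[-2,0,2,0,0,0,-1],[-2,0,2,0,0,0,-1],[-2,0,-40,0,0,0,-1],[-30,0,-80,0,0,0,-1],[-70,0,-80,0,0,0,-1],[-70,0,-80,0,0,0,-1]]]'
python3 - <<'E'
from h import *
s=arm.observe();im=get_image('wrist');c=cam('wrist',s)
print(s['position'],proj(c,[.655,-.141,.046]),shift(.4395,-.0005,.26))
cv2.imwrite('pics/w9.png',im[:,:,::-1])
E
```

```text
clock: 15.6
position: [0.5913, -0.1739, 0.2812]
ee_rot: [3.058, 0.713, -0.003]
force: [0.6, 0.1, 0.1]
width: 0.992
[ 0.59129357 -0.17391243  0.28115567] (np.float64(313.60401301151103), np.float64(107.40938904450034)) [ -60.9 -222.2   20.9]
```

View pics/w9.png

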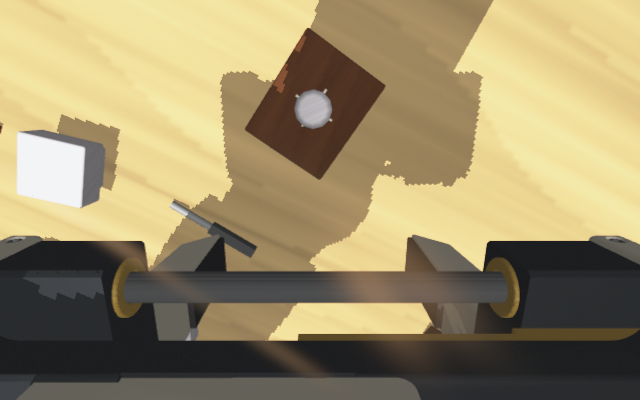

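Wrist 9: the tiny knob stands on front a at (313,109), against a prediction of (314,107), with the cross arms peeking out evenly. Now the medium knob.

```bash
python3 -m pendant '[[[-20,-45,0,0,0,0,-0.6],[-40,-90,0,0,0,0,-0.6],[-60,-135,0,0,0,0,-0.6],[-80,-180,10,0,0,0,-0.6],[-90,-222,20,0,0,0,-0.6],[-90,-222,20,0,0,0,-0.6],[-90,-222,20,0,0,0,-0.6]]]'
python3 - <<'E'
from h import *
s=arm.observe();im=get_image('wrist');c=cam('wrist',s);np.save('s10.npy',s,allow_pickle=True)
print(s['position'],s['width'],shift(.4395,-.0005,.182),proj(c,[.4395,-.0005,.022]))
cv2.imwrite('pics/w10.png',im[:,:,::-1])
E
```

```text
clock: 16.52
position: [0.4152, -0.0126, 0.2609]
ee_rot: [3.058, 0.72, 0.002]
force: [0.2, -0.6, -0.2]
width: 0.799
[ 0.41518458 -0.01256912  0.26090558] 0.7991000693836297 [27.1 -0.5 79. ] (np.float64(316.02237284526615), np.float64(179.06077858162845))
```

View pics/w10.png

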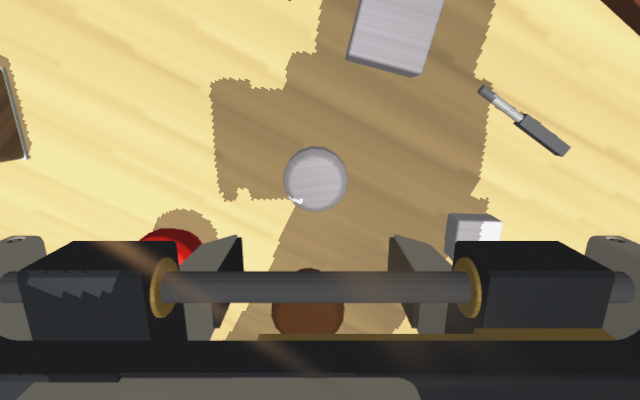

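Wrist 10: the medium knob is at (315,179), exactly as predicted. Brown (307,305), red (170,250) and square_small (473,228) are all clear of the fingers. Descend and grip.

```bash
python3 -m pendant '[[[27,-1,20,0,0,0,-0.6],[27,-1,50,0,0,0,-0.6],[27,-1,72,0,0,0,-0.6],[27,-1,79,0,0,0,-0.6],[27,-1,79,0,0,0,-0.6],[27,-1,79,0,0,0,-0.6],[27,-1,79,0,0,0,1],[27,-1,79,0,0,0,1],[27,-1,79,0,0,0,1],[27,-1,79,0,0,0,1]]]' 25
python3 -m pendant '[[[0,0,-40,0,0,0,1],[0,0,-80,0,0,0,1],[0,0,-100,0,0,0,1],[0,0,-100,0,0,0,1]]]'
python3 -c "
from h import *
print(shift(.6615,.170,.28))"
```

```text
clock: 17.82
position: [0.4379, 0.0, 0.1818]
ee_rot: [3.058, 0.719, 0.0]
force: [-0.1, -0.3, 2.7]
width: 0.44
clock: 18.32
position: [0.4383, 0.0, 0.2829]
ee_rot: [3.058, 0.718, 0.005]
force: [0.9, 0.6, -1.5]
width: 0.447
[275.5 -52.8   3.6]
```

```bash
python3 -m pendant '[[[45,-10,0,0,0,0,1],[90,-20,0,0,0,0,1],[135,-30,0,0,0,0,1],[180,-40,0,0,0,0,1],[210,-53,0,0,0,0,1],[210,-53,0,0,0,0,1],[210,-53,0,0,0,0,1]]]'
python3 - <<'E'
from h import *
s=arm.observe();im=get_image('wrist');c=cam('wrist',s);np.save('s11.npy',s,allow_pickle=True)
print(s['position'],proj(c,[.6615,.170,.018]))
cv2.imwrite('pics/w11.png',im[:,:,::-1])
E
```

```text
clock: 19.2
position: [0.6016, 0.1405, 0.2803]
ee_rot: [3.057, 0.719, -0.004]
force: [0.8, 0.6, -0.6]
width: 0.444
[0.60156818 0.14047351 0.28027375] (np.float64(316.42980940031765), np.float64(114.4902632519808))
```

View pics/w11.png

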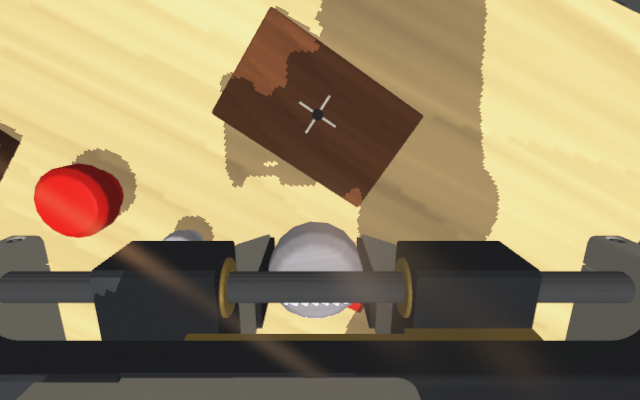

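Wrist 11: front c's cross is at (318,114), against a prediction of (316.4,114.5). The medium knob is held at (316,270).

```bash
python3 -c "
from h import *
c=cam('wrist',np.load('s11.npy',allow_pickle=True).item());c1=cam('wrist',np.load('s3.npy',allow_pickle=True).item())
P=plane(c,318,114,.018);print(P,tri(ray(c,318,114),ray(c1,485,15.5)),shift(P[0],P[1],.1995))"
```

```text
[0.66227695 0.1691777  0.018     ] (array([0.66234142, 0.16928861, 0.01570057]), np.float64(0.0003522478913424415)) [67.5  0.9 81. ]
```

```bash
python3 -m pendant '[[[40,1,0,0,0,0,1],[67,1,20,0,0,0,1],[67,1,50,0,0,0,1],[67,1,70,0,0,0,1],[67,1,79,0,0,0,1],[67,1,81,0,0,0,1],[67,1,81,0,0,0,1],[67,1,81,0,0,0,1],[67,1,81,0,0,0,1]]]'
```

```text
clock: 20.38
position: [0.6628, 0.1701, 0.2014]
ee_rot: [-3.058, -0.719, -0.002]
force: [0.4, 0.6, -0.2]
width: 0.444
```

```bash
python3 -m pendant '[[[0,0,1,0,0,0,1],[0,0,2,0,0,0,1],[0,0,2,0,0,0,1],[0,0,2,0,0,0,-1],[0,0,2,0,0,0,-1],[0,0,2,0,0,0,-1],[0,0,2,0,0,0,-1],[0,0,-40,0,0,0,-1],[-30,0,-80,0,0,0,-1],[-70,0,-80,0,0,0,-1],[-70,0,-80,0,0,0,-1]]]'
python3 - <<'E'
from h import *
s=arm.observe();im=get_image('wrist');c=cam('wrist',s)
print(s['position'],proj(c,[.6623,.1692,.052]),shift(.5235,.2172,.26))
cv2.imwrite('pics/w12.png',im[:,:,::-1])
E
```

```text
clock: 21.75
position: [0.5981, 0.1373, 0.2811]
ee_rot: [3.057, 0.717, -0.002]
force: [-0.2, -0.1, -0.8]
width: 1.003
[0.59807288 0.13734773 0.28112554] (np.float64(315.93085124223325), np.float64(107.55188293448155)) [ -32.8 -104.6   21. ]
```

View pics/w12.png

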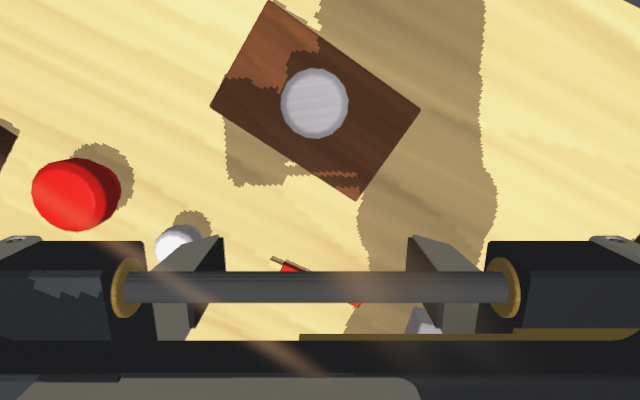

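Wrist 12: the medium knob stands on front c at (314,103), against a prediction of (316,107), so about 3 mm at most. Now the small knob, with the jaws part closed because red stands next to it.

```bash
python3 -m pendant '[[[-20,-35,0,0,0,0,-0.1],[-40,-70,10,0,0,0,-0.1],[-60,-105,20,0,0,0,-0.1],[-60,-105,20,0,0,0,-0.1],[-60,-105,20,0,0,0,-0.1],[-60,-105,20,0,0,0,-0.1]]]'
python3 - <<'E'
from h import *
s=arm.observe();im=get_image('wrist');c=cam('wrist',s);np.save('s13.npy',s,allow_pickle=True)
print(s['position'],s['width'],shift(.5235,.2172,.182),proj(c,[.5235,.2172,.020]))
cv2.imwrite('pics/w13.png',im[:,:,::-1])
E
```

```text
clock: 22.55
position: [0.5008, 0.2057, 0.2608]
ee_rot: [3.059, 0.716, 0.001]
force: [-0.6, -1.2, -0.0]
width: 0.552
[0.50075773 0.20565263 0.26077376] 0.5519537376815252 [25.6 -0.3 78.8] (np.float64(315.550295869274), np.float64(180.84125664541858))
```

View pics/w13.png

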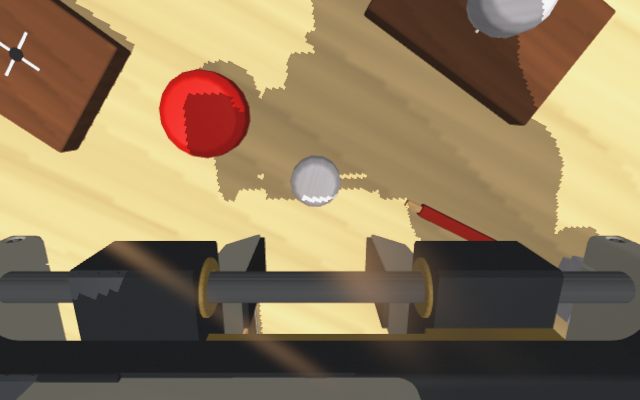

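Wrist 13: the small knob is at (315,181), as predicted. Red (204,113) and the pencil tip (408,203) are clear of the fingers.

```bash
python3 -m pendant '[[[25,0,20,0,0,0,-0.1],[25,0,50,0,0,0,-0.1],[25,0,72,0,0,0,-0.1],[25,0,79,0,0,0,-0.1],[25,0,79,0,0,0,-0.1],[25,0,79,0,0,0,-0.1],[25,0,79,0,0,0,1],[25,0,79,0,0,0,1],[25,0,79,0,0,0,1],[25,0,79,0,0,0,1]]]' 22
python3 -m pendant '[[[0,0,-40,0,0,0,1],[0,0,-80,0,0,0,1],[0,0,-100,0,0,0,1],[0,0,-100,0,0,0,1]]]'
python3 -c "
from h import *
print(shift(.5123,.4157,.28))"
```

```text
clock: 23.85
position: [0.5221, 0.2173, 0.1821]
ee_rot: [3.058, 0.719, 0.001]
force: [-0.1, -0.9, 5.9]
width: 0.344
clock: 24.35
position: [0.5223, 0.2175, 0.2831]
ee_rot: [-3.058, -0.718, -0.005]
force: [0.3, -0.9, -0.8]
width: 0.349
[  79.3 -181.9    3.3]
```

```bash
python3 -m pendant '[[[5,-45,0,0,0,0,1],[10,-90,0,0,0,0,1],[15,-135,0,0,0,0,1],[15,-180,0,0,0,0,1],[15,-182,0,0,0,0,1],[15,-182,0,0,0,0,1]]]'
python3 - <<'E'
from h import *
s=arm.observe();im=get_image('wrist');c=cam('wrist',s);np.save('s14.npy',s,allow_pickle=True)
print(s['position'],proj(c,[.5123,.4157,.018]))
cv2.imwrite('pics/w14.png',im[:,:,::-1])
E
```

```text
clock: 25.1
position: [0.4542, 0.3863, 0.2804]
ee_rot: [3.057, 0.719, -0.002]
force: [0.2, -1.4, -0.3]
width: 0.348
[0.45416364 0.38628968 0.28040978] (np.float64(315.0435001764771), np.float64(117.27410045660892))
```

View pics/w14.png

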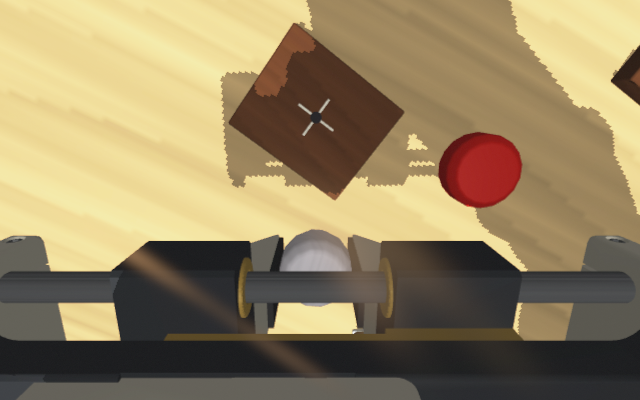

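Wrist 14: front b's cross is at (316,118), against a prediction of (315,117), and the small knob is held at (316,265).

```bash
python3 -c "
from h import *
c=cam('wrist',np.load('s14.npy',allow_pickle=True).item());c1=cam('wrist',np.load('s3.npy',allow_pickle=True).item())
P=plane(c,316,118,.018);print(P,tri(ray(c,316,118),ray(c1,193,42.9)),shift(P[0],P[1],.200))"
```

```text
[0.51215948 0.41488938 0.018     ] (array([0.51227787, 0.41491734, 0.02006819]), np.float64(0.00013055632812199901)) [64.6 -0.8 80.5]
```

```bash
python3 -m pendant '[[[40,-1,0,0,0,0,1],[64,-1,20,0,0,0,1],[64,-1,50,0,0,0,1],[64,-1,70,0,0,0,1],[64,-1,79,0,0,0,1],[64,-1,81,0,0,0,1],[64,-1,81,0,0,0,1],[64,-1,81,0,0,0,1],[64,-1,81,0,0,0,1]]]'
```

```text
clock: 26.28
position: [0.5112, 0.4165, 0.2013]
ee_rot: [-3.058, -0.719, -0.001]
force: [0.3, -0.5, -0.2]
width: 0.35
```

```bash
python3 -m pendant '[[[0,1,1,0,0,0,1],[0,1,1,0,0,0,1],[0,1,1,0,0,0,1],[0,1,1,0,0,0,-0.1],[0,1,1,0,0,0,-0.1],[0,1,1,0,0,0,-0.1],[0,1,1,0,0,0,-0.1],[0,1,-40,0,0,0,-0.1],[-30,0,-80,0,0,0,-0.1],[-70,0,-100,0,0,0,-1],[-70,0,-120,0,0,0,-1],[-70,0,-120,0,0,0,-1]]]'
python3 - <<'E'
from h import *
s=arm.observe();im=get_image('wrist');c=cam('wrist',s)
print(s['position'],proj(c,[.5122,.415,.049]))
cv2.imwrite('pics/w15.png',im[:,:,::-1])
t=get_image('top');cv2.imwrite('pics/top15.png',cv2.resize(t[125:275,160:500,::-1],(780,344),interpolation=cv2.INTER_CUBIC))
t=get_image('scene');cv2.imwrite('pics/scene15.png',cv2.resize(t[165:290,120:530,::-1],(780,238),interpolation=cv2.INTER_CUBIC))
E
```

```text
clock: 27.78
position: [0.4486, 0.3854, 0.3224]
ee_rot: [-3.057, -0.719, -0.005]
force: [0.2, 0.8, -0.5]
width: 0.826
[0.44863516 0.38543255 0.32240113] (np.float64(318.90890827785864), np.float64(111.8505223758593))
```

View pics/w15.png

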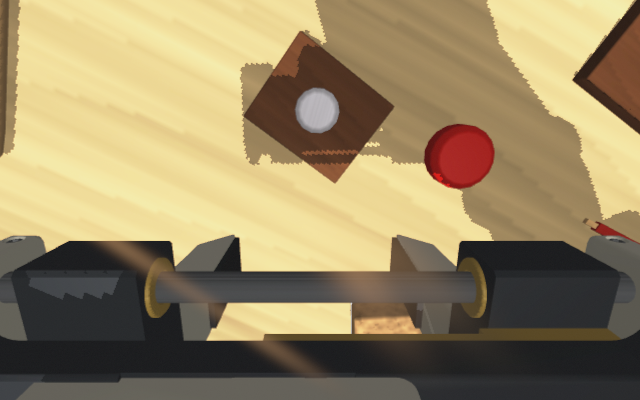

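View pics/top15.png

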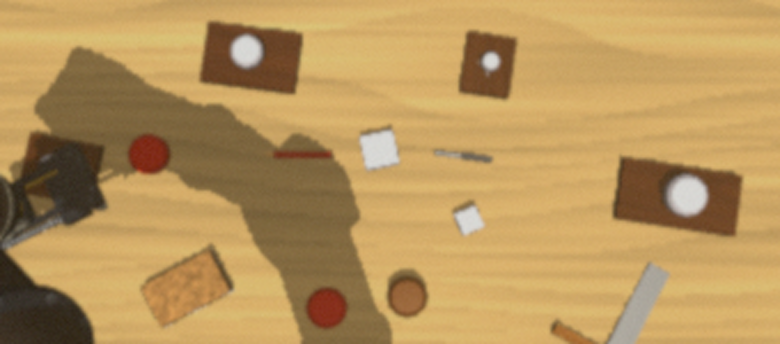

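View pics/scene15.png

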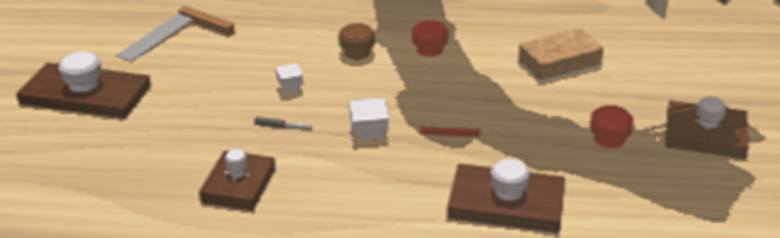

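```bash
python3 -c "
from h import *
print(arm.observe()['clock'],arm.observe()['width'],arm.sign_off())"
```

```text
the job is handed in; nothing more can be done
27.925 0.9553784037406094 None
```

I set all four round knobs upright on their own fronts and handed the job in at 27.9 s of the 99 s. Handing in gives no verdict, so whether it passed is not known.

- **Placement:** large is on d, medium on c, small on b and tiny on a. In the wrist picture after each release, the cap was within about 1–3 mm of where it should appear over the screw hole. The limit is 12 mm.
- **Final pictures:** large, medium and tiny show upright in the top and scene views. The gripper covered front b from above, so small was checked in the wrist and scene views only. Both square knobs looked unmoved by eye in both views; I did not measure them again. Red and brown were left alone, and the hand was open and clear.
- **Hole heights:** measured from two wrist views, the hole heights were 17.4 (d), 17.1 (a), 15.7 (c) and 20.1 mm (b), against the 18 mm given.
- **Disagreements:** the coarse top and scene masks gave poor first heights, up to 126 mm for b's cross, because the cross was barely resolved. I left those out and used the close wrist views. Medium's offset in the top view suggests about 3 mm after allowing for its height.

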